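Gauge a shim tab on the ladder of slots

ROBOT

A 6-joint arm with a two-finger parallel gripper is mounted at the origin on a cart in front of the work surface, level with it; the furniture and walls round the work are solid. World frame = base frame: x ahead of the robot, y to its left, z up, the work surface at z = 0. Lengths are in m, angles in degrees, forces in N, time in s.
With the tool pointing down it reaches from about 0.35 to 0.725 m from the base axis. Payload 6 kg.
Tool frame: the origin (TCP) lies at the very end of the fingers, on their centre line; the grasp point (between the pads) lies 19 mm behind it (env.tcp_to_grasp is the z of the grasp point in the tool frame, in m); z points along the fingers, y is the line along which they close (so a half turn about z gives the same grasp; the last joint's range is limited). The gripper opens to 85 mm and grips with 20 to 120 N. Pads are 22 mm wide; open, the fingers measure 114 mm over their backs; the gripper's body (76 mm by 85 mm) begins 54 mm behind the grasp point. The pads swing forward as they close: fully open they stand 13 mm farther back than shut.
Start: joints at [-56.683, 2.303, 4.859, 0, -92.561, -19.12], TCP at [0.147, -0.582, 0.231] pointing down, gripper open.
Joint ranges: [-146.85, 146.85], [-73.84, 115.35], [-62.03, 85.46], [-188.31, 113.3], [-161.28, -10.13], [-171.36, 171.36]. Speed limits (degrees/s): [147.25, 147.25, 172.46, 180, 180, 180].

INTERFACE

Orientations are given as [roll, pitch, yaw] about the fixed x, y, z axes, in that order (R = Rz(yaw) Ry(pitch) Rx(roll)).
In Python, from workcell import env, optics gives the robot as it stands. The module is installed in compiled form; this text tells all that it offers.
- The arm moves only by the tool drive_tool, never from a script. Its argument "steps" is a list of rows, each an object with "translation": the shift along the tool's x, y, z normalised to -1 to 1, where 1 is 0.1 m, a list of three; "dr": the turn, a rotation vector about the tool's x, y, z normalised to -1 to 1, where 1 is pi/2 rad, a list of three. A call has 1 to 5 rows; each row shifts and turns the commanded pose from where the row before left it, along the tool's axes as they then stand; what a row does not reach is not made up. A row lasts 1/12 s, in which the tool goes at most 41.7 mm and 7.16 degrees, less where a joint would pass 70% of its speed; a pose out of reach is approached as far as the arm can. A call with a number of a shift or a turn outside -1 to 1 is refused whole. A call with a gripper value outside its range is refused whole. "gripper" is the closure, from 0 (fully open) to 1 (shut), set as the call begins (left out, the last holds). The fingers move at their own pace and stop on an object; the grip force is fixed at half the most. Time passes only in rows, so rows that do not move let the fingers close. It gives the time, the measured TCP pose, the force, the opening and the grip force at its end, in the units of the state.
- env.get_obs(): the state, without advancing time (a new reading comes with each control period).
- optics.snapshot(name): name is "side" or "top" or "wrist"; returns a dict with "img" (420x560x3 uint8, red, green, blue), "range_z" (420x560 float32, m along the optical axis (not along the pixel's ray), 0 where there is no reading), "fx", "fy", "cx", "cy" (pixels), "dist" ([k1, k2, p1, p2, k3] as OpenCV has them; the pictures are not rectified), "T" (4x4, takes a point from camera to world coordinates). Camera axes: x right, y down, z forward; pixel columns grow to the right and rows downward; lengths in m; the calibration is good to about 2 mm. A picture is of the moment at which its call begins.
- env.job_done(): hands the job in; it is judged then, once.
The state is a dict: "t": time; "joint_positions": joint angles; "joint_velocities": joint speeds; "tau": joint torques, N m; "position": TCP position; "ee_rot": TCP orientation; "force": force on the tool from outside, world axes, zero at the start; "torque": the same for the moment, N m; "opening": opening from 0.0 (shut) to 1.0 (fully open); "grip_force": force on a finger pad.
Only numpy, scipy, OpenCV 4.12 (cv2) and the standard library are available. Lean on these libraries where they do the work, as an engineer would, in place of code of your own. Each camera call takes 0.05 s, during which the arm holds its last target. There are 200 camera calls.

TASK

Take the tab that stands in the yellow-edged pocket of the black rack and find its size on the slot gauge: press it gently on the narrowest slot first, then step along one slot at a time towards the wide end until the first slot accepts it. Push it fully home in that slot, upright, with its shoulder down on the plate, and let go; never let it into a wider slot, never force it, and leave the other two tabs and the things nearby where they are.

Things in the scene. Friction and masses are not known exactly. Their poses are not given: they have to be found in the camera images.
- gauge: Slot gauge fixed to the bench: dark base 64 (x) x 156 (y) mm, end cheeks 36 mm high, between them an aluminium plate 56 x 128 x 18 mm, top 40 mm above the bench. Origin: centre of the base's underside, on the bench. Five through slots, 30 mm long along x, centred at x = 0 and y = +44, +22, 0, -22, -44 mm, are 4, 6.5, 9, 11.5, 14 mm wide along y in that order (narrowest at +y).
- narrow_slot (a point): Mouth of the narrowest slot (4 mm, beside a blue dot; the others have small black dots), at gauge x = 0, y = +44 mm, 40 mm above the bench, with the plate in the middle of its float. The plate floats in the frame: all slots together lie up to 3 mm off the stated y, either way, not measured, held there by about 15 N of friction. The slot must be felt for.
- plate_top (a point): Centre of the plate's top, 40 mm above the bench, plate unloaded. The plate rests on springs: it gives way downward from about 3 N, 1.2 N more per mm, and is solid after 7 mm (about 11 N). A tab merely standing on the plate has its listed point 88 mm above the bench; home, with its shoulder on the plate, 70 mm.
- rack: Black rack block fixed to the bench, 166 (x) x 52 (y) x 24 mm high, origin at the centre of its underside. Three pockets in a row along its x, at x = -55, 0 and +55 mm, each 30 (x) x 14 (y) mm and 20 mm deep; a tab stands in each, blade down, shoulder resting on the rack's top, its axes parallel to the rack's. A tall grey drawer cabinet stands to the left, nearer the robot: come in high.
- yellow_pocket (a point): Centre of the mouth of the pocket with the yellow edge (the one at the rack's -x end), at the rack's top, 24 mm above the bench. The tab standing here is the one to be gauged.
- tab_a_grip (a point): Loose tab, 0.09 kg, one of three alike (a, b, c in random pockets). Blue grip 30 (x) x 18 (y) x 46 mm high on a grey shoulder 36 x 20 x 8 mm; below it a steel blade 26 mm wide (x), 18 mm long, 5.5, 8 or 10.5 mm thick (y). This point: in the grip on the tab's axis, 30 mm above the shoulder's underside, 48 above the blade's end, 24 below the top. z up; grip across y.
- tab_b_grip (a point): As tab_a_grip, on the second tab. The three tabs have three different blade thicknesses, 5.5, 8 and 10.5 mm; which tab has which is not told.
- tab_c_grip (a point): As tab_a_grip, on the third tab. A blade fits the first slot wider than itself with 1 mm in all to spare; the slot before is 1.5 mm too narrow for it.
- puck: Bystander: dark red round puck, 30 mm across, 18 mm high, origin under its centre.
- riser: Bystander: aluminium riser block 35 x 35 x 32 mm, origin under its centre.
- loupe: Bystander: black loupe, 35 mm across, 30 mm high, origin under its centre.
There are look-alikes about, which are no part of the job. Leave any green look-alike of the part that bears tab_a_grip alone.

How it is judged:
By the outcome, as a careful person would: the job done as asked, in the order asked, and still so for the second after the job is handed in, with the robot touching nothing.
It also fails if it takes over 72 s, if anything falls off the work surface, if the arm or the gripper's body presses on something with over 40 N, if the wrist force passes 120 N, or if a joint passes its speed limit or range.

## Working session

There is one attempt and no reset: what is moved stays moved. The work goes in short steps, Python scripts to look and compute and a tool call to move; the robot and the scene stay as the last step left them, time stands still between calls to the robot, and variables do not carry over. Pictures are saved under pics/ and viewed, at most 10 in all, crops included, and the job is handed in when it is done.

Besides the shell and the picture viewer there is one more tool, called after "Emit:" as a command line: name --argument value ..., lists and objects as JSON in quotes. drive_tool: Moves the arm, as the interface text tells. Its arguments: {"type":"object","properties":{"steps":{"type":"array","items":{"type":"object","properties":{"translation":{"type":"array","items":{"type":"number","minimum":-1,"maximum":1}},"dr":{"type":"array","items":{"type":"number","minimum":-1,"maximum":1}}}}},"gripper":{"type":"number"}},"required":["steps"]}

```bash
mkdir -p pics; cat > h.py <<'E'
import numpy as np, cv2
from workcell import env, optics
def snap(n):
    s=optics.snapshot(n); s['K']=np.array([[s['fx'],0,s['cx']],[0,s['fy'],s['cy']],[0,0,1.]]); s['dist']=np.array(s['dist'],float); s['T']=np.array(s['T']); return s
def cast(s,uv,z):
    p=cv2.undistortPoints(np.array(uv,float).reshape(-1,1,2),s['K'],s['dist']).reshape(-1,2)
    d=np.c_[p,np.ones(len(p))]@s['T'][:3,:3].T; o=s['T'][:3,3]
    return o+d*((z-o[2])/d[:,2])[:,None]
def cloud(s):
    h,w=s['range_z'].shape; u,v=np.meshgrid(np.arange(w),np.arange(h))
    p=cv2.undistortPoints(np.stack([u,v],-1).reshape(-1,1,2).astype(float),s['K'],s['dist']).reshape(h,w,2)
    c=np.dstack([p,np.ones((h,w))])*s['range_z'][...,None]
    return c@s['T'][:3,:3].T+s['T'][:3,3]
def save(n,img,f=1): cv2.imwrite('pics/'+n+'.png',cv2.resize(img[...,::-1],None,fx=f,fy=f))
E
python3 - <<'E'
from h import *
import pickle
o=env.get_obs(); print(o, env.tcp_to_grasp)
a=snap('top'); b=snap('side')
print(a['T'],b['T'])
pickle.dump((a,b),open('s.pkl','wb'))
save('top',a['img'],1.4); save('side',b['img'],1.4)
E
```

```text
{'t': 0.0, 'joint_positions': array([-5.66827755e+01,  2.33893374e+00,  4.80120659e+00, -2.80110199e-02,
       -9.25616044e+01, -1.91199049e+01]), 'joint_velocities': array([ 0.16516254, -0.06943523, -0.02096464, -0.10659017,  0.07898404,
       -0.0165835 ]), 'tau': array([ 1.56293812e-03, -3.68217623e+01,  3.47407508e+01,  6.93215132e+00,
       -5.44297523e-03, -1.30236805e-05]), 'position': array([ 0.14716423, -0.58132593,  0.23026042]), 'ee_rot': array([ 1.79896982e+02, -6.09417986e-03, -1.65801447e+02]), 'force': array([ 0.23940861, -1.1995702 , -0.27841351]), 'torque': array([ 0.04924896,  0.001199  , -0.01027537]), 'grip_force': 0.0, 'opening': 1.0015701495954894} -0.0187
[[-0.02137089 -0.9866719   0.16131286  0.40869593]
 [-0.99958503  0.01796984 -0.0225133   0.08760243]
 [ 0.01931447 -0.16172705 -0.9866465   0.91796407]
 [ 0.          0.          0.          1.        ]] [[ 0.99147186 -0.05824988  0.11657832  0.46014069]
 [-0.13016782 -0.48599393  0.86421423 -0.78652956]
 [ 0.00631599 -0.87201884 -0.48943156  0.56438838]
 [ 0.          0.          0.          1.        ]]
```

View pics/top.png

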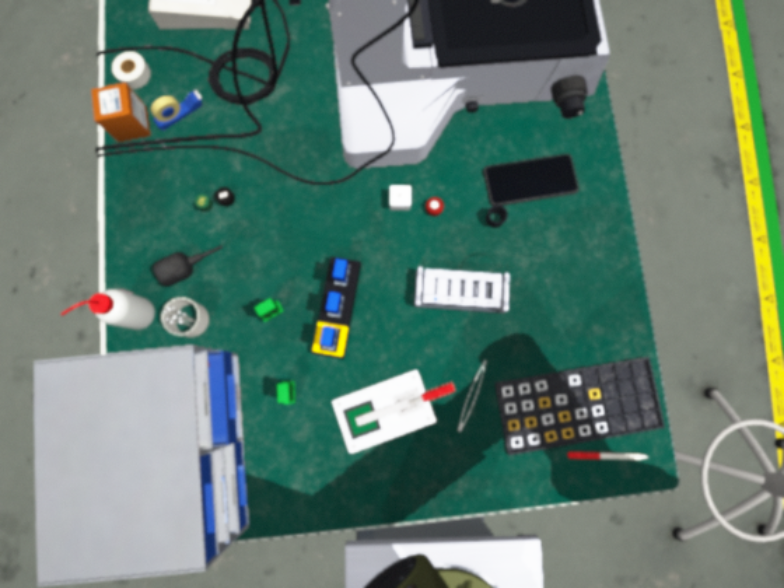

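View pics/side.png

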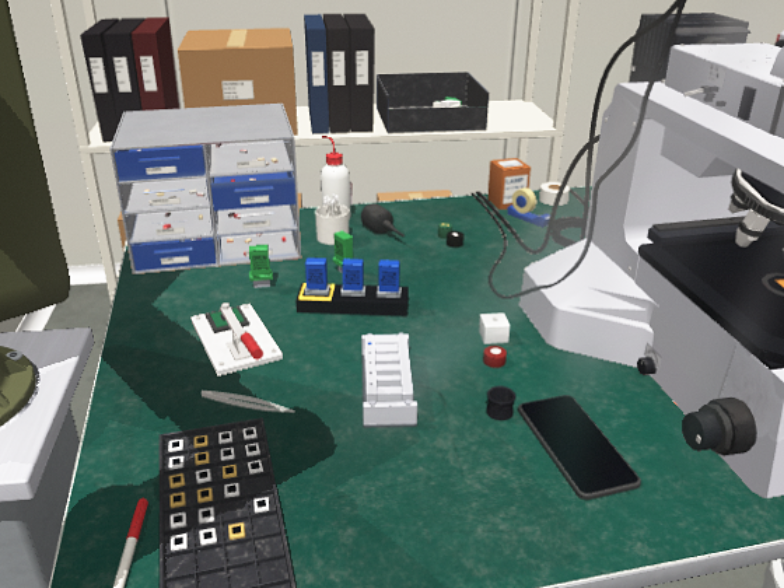

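The top view (shown at 1.4x) has the rack at about (335,307), with the yellow pocket and its blue tab at (330,340). The gauge is at (462,289) with the narrow slot on its left, which is +y. The side view confirms the blue dot on the far, +y end, and shows green look-alikes beside the rack. The cabinet is to the left.

```bash
python3 - <<'E'
from h import *
import pickle
a,b=pickle.load(open('s.pkl','rb'))
def blobs(mask,mn=60):
    cs,_=cv2.findContours(mask.astype(np.uint8),cv2.RETR_EXTERNAL,cv2.CHAIN_APPROX_NONE)
    return [c for c in cs if cv2.contourArea(c)>mn]
def rect(s,c,z):
    p=cast(s,c.reshape(-1,2),z)[:,:2]*1000
    return [np.round(x,1) for x in (cv2.minAreaRect(p.astype(np.float32)))]
for n,s in(('top',a),('side',b)):
    hsv=cv2.cvtColor(s['img'],cv2.COLOR_RGB2HSV); C=cloud(s)
    H,S,V=cv2.split(hsv); P=C
    near=(P[...,0]>.3)&(P[...,0]<.75)&(P[...,1]>-.2)&(P[...,1]<.3)
    print(n)
    m=(H>105)&(H<130)&(S>120)&(V>80)&near
    for c in blobs(m,30):
        mm=np.zeros(H.shape,np.uint8); cv2.drawContours(mm,[c],-1,1,-1); z=P[mm>0][:,2]; zt=np.percentile(z,90)
        mt=(mm>0)&(P[...,2]>.070)
        q=P[mt]; 
        print(' blue',c.reshape(-1,2).mean(0).round(),'z90',zt.round(4), 'top pts',len(q), q.mean(0).round(4) if len(q) else '', cv2.minAreaRect((q[:,:2]*1000).astype(np.float32)) if len(q)>5 else '')
    m=(H>20)&(H<35)&(S>130)&near&(P[...,2]>.01)
    for c in blobs(m): print(' yellow',rect(s,c,.024))
    m=near&(P[...,2]>.032)&(P[...,2]<.046)&(S<60)&(V>110)
    for c in blobs(cv2.morphologyEx(m.astype(np.uint8),cv2.MORPH_CLOSE,np.ones((7,7)))): 
        print(' plate',c.reshape(-1,2).mean(0).round(),rect(s,c,.040), P[m][:,2].mean())
    if n=='top':
        # dark slots
        m=(V<110)&near&(P[...,0]>.4)
        roi=np.zeros_like(m); roi[190:222,300:362]=1
        for c in blobs(m&roi,5): print(' slot',c.reshape(-1,2).mean(0).round(1),cv2.contourArea(c),rect(s,c,.04))
A=cv2.resize(a['img'][175:260,215:370],None,fx=5,fy=5,interpolation=cv2.INTER_CUBIC); save('crop',A)
E
```

```text
top
 blue [234. 240.] z90 0.0786 top pts 98 [0.4802 0.1791 0.0767] ((480.1380615234375, 179.5524444580078), (15.857632637023926, 28.59441375732422), 79.61811828613281)
 blue [238. 215.] z90 0.0781 top pts 112 [0.5348 0.1706 0.0765] ((535.1937255859375, 171.0415802001953), (17.85721206665039, 30.134634017944336), 78.9122085571289)
 blue [243. 192.] z90 0.0781 top pts 112 [0.5876 0.16   0.0763] ((588.1091918945312, 160.04232788085938), (18.22536849975586, 29.513355255126953), 81.30620574951172)
 yellow [array([481.2, 180.2]), array([53.2, 55.7]), np.float64(79.4)]
 plate [279. 292.] [array([363.5,  84. ]), array([ 20.8, 112.4]), np.float64(22.3)] 0.03746778759034878
 plate [330. 206.] [array([559.4, -40.1]), array([152.3,  61.3]), np.float64(84.4)] 0.03746778759034878
 slot [316.5 220.4] 37.0 [array([526. ,  -8.5]), array([78.4,  4.6]), np.float64(88.9)]
 slot [334.2 190.8] 81.5 [array([591. , -49.6]), array([128.9,   9.5]), np.float64(89.0)]
side
 blue [278. 197.] z90 0.0766 top pts 95 [0.5877 0.1555 0.0753] ((588.02685546875, 158.60946655273438), (22.052087783813477, 26.873605728149414), 83.14944458007812)
 blue [251. 196.] z90 0.0765 top pts 92 [0.5345 0.1661 0.0754] ((535.1082153320312, 168.6295166015625), (25.453466415405273, 26.960182189941406), 84.17044067382812)
 blue [226. 195.] z90 0.0767 top pts 89 [0.4813 0.1751 0.0753] ((481.81036376953125, 176.21002197265625), (19.818506240844727, 29.556734085083008), 73.06253051757812)
 yellow [array([480.2, 179.1]), array([47.6, 51.6]), np.float64(83.2)]
 plate [277. 265.] [array([558.2, -51.3]), array([154.6,  62.9]), np.float64(85.5)] 0.03790623230111469
 plate [166. 230.] [array([364.4,  83.8]), array([ 22.2, 101.4]), np.float64(15.9)] 0.03790623230111469
```

View pics/crop.png

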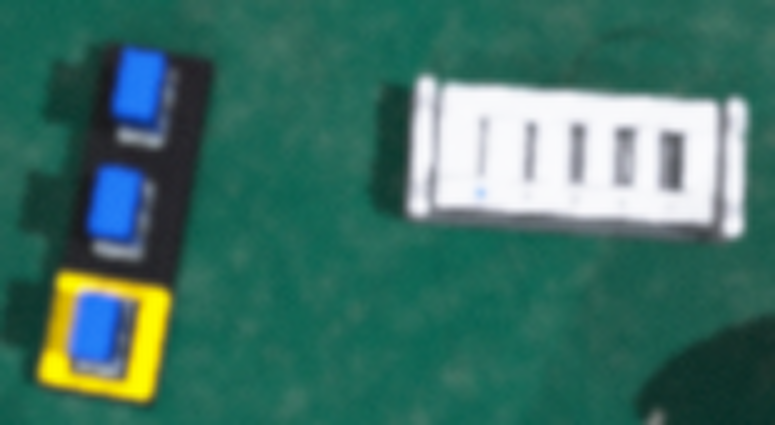

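The crop shows the yellow tab at (98,328), the slots at (483,150), (531,152), (577,154), (625,157) and (671,161), and the blue dot at (481,193). I'll start turning the tool while I compute the clearances.

Emit:
drive_tool --steps '[{"translation": [0, 0, -0.1], "dr": [0, 0, 0.0675]}, {"translation": [0, 0, -0.15], "dr": [0, 0, 0.0675]}, {"translation": [0, 0, -0.15], "dr": [0, 0, 0.0675]}, {"translation": [0, 0, -0.1], "dr": [0, 0, 0.0675]}]'

```text
t: 0.43
position: [0.1471, -0.5817, 0.2823]
ee_rot: [-180.0, -0.0, 169.6]
force: [-0.1, 0.4, 0.4]
opening: 0.997
grip_force: 0.0
```

```bash
python3 - <<'E'
from h import *
import pickle
a,b=pickle.load(open('s.pkl','rb'))
uv=np.array([(483,150),(531,152),(577,154),(625,157),(671,161)])/5.+[215,175]
print('slots',cast(a,uv,.04).round(4))
print('slots',cast(b,np.array([(388,356),(390,368),(391,380),(392,392),(394,401)])/1.4,.04).round(4)[[0,2]])
C=cloud(a); hsv=cv2.cvtColor(a['img'],cv2.COLOR_RGB2HSV); H,S,V=cv2.split(hsv)
m=((H>50)&(H<68)&(S>150)&(V>120)).astype(np.uint8)
n,l,st,ce=cv2.connectedComponentsWithStats(m)
for i in range(1,n):
    if st[i,4]>60: q=C[l==i]; print('green',st[i],q.min(0).round(3),q.max(0).round(3))
q=C[(C[...,2]>.1)&(C[...,1]>.1)&(C[...,0]<.6)&(C[...,0]>.1)]; print('cab',q.min(0),q.max(0),np.percentile(q,2,axis=0))
o=env.get_obs(); print(o['position'],o['ee_rot'],o['t'])
E
```

```text
slots [[ 0.5612  0.0028  0.04  ]
 [ 0.5599 -0.0194  0.04  ]
 [ 0.5585 -0.0407  0.04  ]
 [ 0.5567 -0.063   0.04  ]
 [ 0.5545 -0.0844  0.04  ]]
slots [[ 0.5631 -0.0274  0.04  ]
 [ 0.56   -0.0786  0.04  ]]
green [ 523    0   37  249 1770] [ 0.409 -1.237 -0.778] [1.746 0.088 0.918]
cab [0.12619517 0.10012935 0.10003794] [0.55321772 0.55541538 0.22063935] [0.17835729 0.31126841 0.11119169]
[ 0.14707784 -0.58174703  0.2823499 ] [-1.79970875e+02 -3.81175896e-04  1.69591371e+02] 0.4333
```

Emit:
drive_tool --steps '[{"translation": [-0.165, 0.365, 0]}, {"translation": [-0.165, 0.365, 0]}, {"translation": [-0.165, 0.365, 0]}, {"translation": [-0.165, 0.365, 0]}, {"translation": [-0.165, 0.365, 0]}]' --gripper 0.35

```text
invalid input at $.steps[0]: expected keys translation, dr
```

Emit:
drive_tool --steps '[{"translation": [-0.165, 0.365, 0]}, {"translation": [-0.165, 0.365, 0]}, {"translation": [-0.165, 0.365, 0]}, {"translation": [-0.165, 0.365, 0]}, {"translation": [-0.165, 0.365, 0]}]'

```text
invalid input at $.steps[0]: expected keys translation, dr
```

Emit:
drive_tool --steps '[{"translation": [-0.025, 0.4, 0]}, {"translation": [-0.025, 0.4, 0]}, {"translation": [-0.025, 0.4, 0]}, {"translation": [-0.025, 0.4, 0]}, {"translation": [-0.025, 0.4, 0]}]'

```text
invalid input at $.steps[0]: expected keys translation, dr
```

Emit:
drive_tool --steps '[{"translation": [-0.025, 0.4, 0]}, {"translation": [-0.025, 0.4, 0]}, {"translation": [-0.025, 0.4, 0]}, {"translation": [-0.025, 0.4, 0]}, {"translation": [-0.025, 0.3, 0]}]'

```text
invalid input at $.steps[0]: expected keys translation, dr
```

```bash
python3 - <<'E'
from h import *
o=env.get_obs(); print(o['position'],o['ee_rot'],o['t'],o['opening'],o['joint_positions'].round(1))
s=snap('wrist'); save('w1',s['img'],1.4); print(s['T'].round(3))
E
```

```text
[ 0.14707784 -0.58174703  0.2823499 ] [-1.79970875e+02 -3.81175896e-04  1.69591371e+02] 0.4333 0.9971145789778421 [-56.7   3.   10.9   0.  -97.9 -43.7]
[[ 0.181  0.948  0.261  0.081]
 [ 0.984 -0.174 -0.048 -0.57 ]
 [-0.     0.266 -0.964  0.425]
 [ 0.     0.     0.     1.   ]]
```

View pics/w1.png

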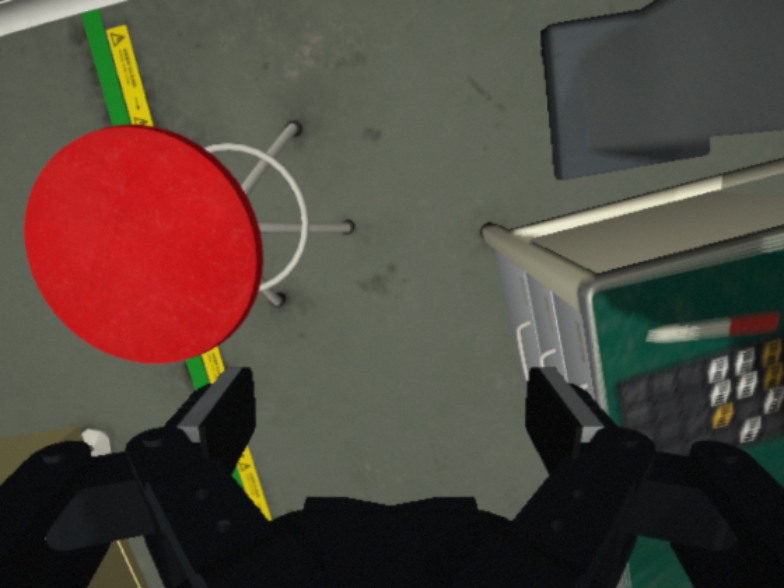

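The arm had not moved, because every row also needs a dr entry. The wrist view shows only the floor and the fingers. I'm resending the moves.

Emit:
drive_tool --steps '[{"translation": [-0.165, 0.365, 0], "dr": [0, 0, 0]}, {"translation": [-0.165, 0.365, 0], "dr": [0, 0, 0]}, {"translation": [-0.165, 0.365, 0], "dr": [0, 0, 0]}, {"translation": [-0.165, 0.365, 0], "dr": [0, 0, 0]}, {"translation": [-0.165, 0.365, 0], "dr": [0, 0, 0]}]' --gripper 0.35

```text
t: 0.9
position: [0.2608, -0.4147, 0.2803]
ee_rot: [180.0, -0.0, 170.0]
force: [1.5, -0.8, 0.3]
opening: 0.647
grip_force: 0.0
```

Emit:
drive_tool --steps '[{"translation": [-0.165, 0.365, 0], "dr": [0, 0, 0]}, {"translation": [-0.165, 0.365, 0], "dr": [0, 0, 0]}, {"translation": [-0.165, 0.365, 0], "dr": [0, 0, 0]}, {"translation": [-0.165, 0.365, 0], "dr": [0, 0, 0]}, {"translation": [-0.165, 0.365, 0], "dr": [0, 0, 0]}]'

```text
t: 1.32
position: [0.3742, -0.2493, 0.2807]
ee_rot: [180.0, -0.0, 170.1]
force: [0.3, -0.3, -0.1]
opening: 0.649
grip_force: 0.0
```

Emit:
drive_tool --steps '[{"translation": [-0.025, 0.4, 0], "dr": [0, 0, 0]}, {"translation": [-0.025, 0.4, 0], "dr": [0, 0, 0]}, {"translation": [-0.025, 0.4, 0], "dr": [0, 0, 0]}, {"translation": [-0.025, 0.4, 0], "dr": [0, 0, 0]}, {"translation": [-0.025, 0.4, 0], "dr": [0, 0, 0]}]'

```text
t: 1.73
position: [0.4208, -0.0545, 0.2808]
ee_rot: [180.0, -0.0, 170.1]
force: [1.1, -0.1, 0.7]
opening: 0.649
grip_force: 0.0
```

Emit:
drive_tool --steps '[{"translation": [-0.025, 0.4, 0], "dr": [0, 0, 0]}, {"translation": [-0.025, 0.4, 0], "dr": [0, 0, 0]}, {"translation": [-0.025, 0.4, 0], "dr": [0, 0, 0]}, {"translation": [-0.025, 0.4, 0], "dr": [0, 0, 0]}, {"translation": [-0.025, 0.3, 0], "dr": [0, 0, 0]}]'

```text
t: 2.15
position: [0.4664, 0.1313, 0.2802]
ee_rot: [-180.0, -0.1, 170.2]
force: [0.8, -1.7, 0.0]
opening: 0.648
grip_force: 0.0
```

```bash
python3 - <<'E'
from h import *
o=env.get_obs(); print(o['position'],o['ee_rot'],o['t'],o['opening'],o['joint_positions'].round(1))
s=snap('wrist'); save('w2',s['img'],1.4); print(s['T'].round(3))
import pickle; pickle.dump(s,open('w2.pkl','wb'))
hsv=cv2.cvtColor(s['img'],cv2.COLOR_RGB2HSV); H,S,V=cv2.split(hsv)
C=cloud(s)
m=((H>100)&(H<130)&(S>120)&(V>60)&(C[...,2]>.074)&(C[...,2]<.082)).astype(np.uint8)
cs,_=cv2.findContours(m,cv2.RETR_EXTERNAL,cv2.CHAIN_APPROX_NONE)
for c in cs:
    if cv2.contourArea(c)>100: print('blue',c.reshape(-1,2).mean(0),cv2.minAreaRect((cast(s,c.reshape(-1,2),.078)[:,:2]*1000).astype(np.float32)))
m=((H>20)&(H<35)&(S>130)&(V>80)).astype(np.uint8)
cs,_=cv2.findContours(m,cv2.RETR_EXTERNAL,cv2.CHAIN_APPROX_NONE)
for c in cs:
    if cv2.contourArea(c)>500: print('yellow',c.reshape(-1,2).mean(0),cv2.minAreaRect((cast(s,c.reshape(-1,2),.024)[:,:2]*1000).astype(np.float32)))
E
```

```text
[0.4664312  0.13128391 0.2801764 ] [-1.79997207e+02 -6.82481919e-02  1.70150714e+02] 2.15 0.6477869643039667 [ 3.960e+01 -1.470e+01 -5.700e+00 -1.000e-01 -9.910e+01 -1.395e+02]
[[ 0.171  0.95   0.261  0.4  ]
 [ 0.985 -0.165 -0.045  0.142]
 [-0.     0.265 -0.964  0.422]
 [ 0.     0.     0.     1.   ]]
blue [319.60273973 283.32876712] ((586.7906494140625, 158.46302795410156), (17.765878677368164, 29.854825973510742), 79.98664855957031)
blue [322.47297297 240.51351351] ((534.2741088867188, 168.9263458251953), (18.034643173217773, 27.75190544128418), 79.04318237304688)
blue [324.16091954 194.3908046 ] ((481.2618408203125, 178.50537109375), (17.307172775268555, 29.93179702758789), 79.53357696533203)
yellow [322.90212766 181.50638298] ((481.8601379394531, 183.38357543945312), (58.667869567871094, 50.3087272644043), 80.17599487304688)
```

View pics/w2.png

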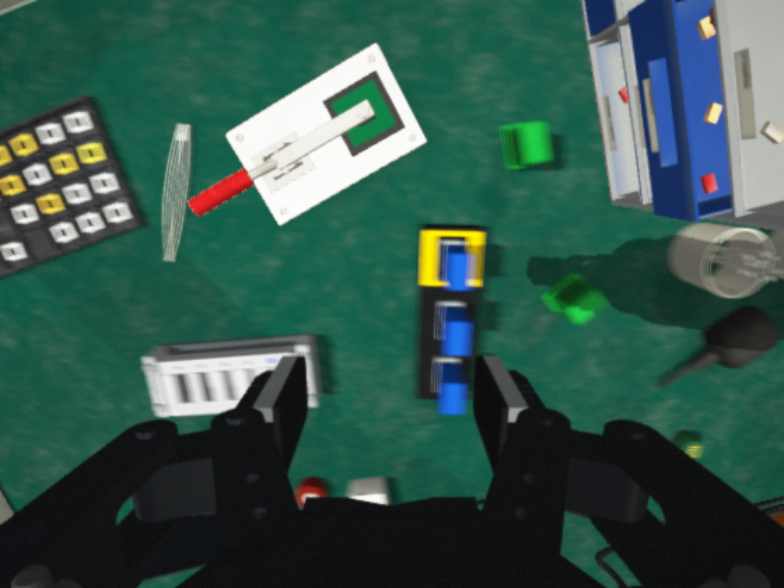

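The wrist view shows the yellow pocket at (452,258) with its blue tab clear of the neighbours. The green look-alikes are at (527,145) and (575,298), well to the side. All the views agree on the tab at about (481, 178.7) mm, yaw -10.3 degrees.

Emit:
drive_tool --steps '[{"translation": [-0.02, 0.164, 0], "dr": [0, 0, 0]}, {"translation": [-0.02, 0.164, 0], "dr": [0, 0, 0]}, {"translation": [-0.023, 0.164, 0.3], "dr": [0, 0, 0.004]}, {"translation": [0, 0, 0.4], "dr": [0, 0, 0]}, {"translation": [0, 0, 0.4], "dr": [0, 0, 0]}]'

```text
t: 2.62
position: [0.4818, 0.1764, 0.17]
ee_rot: [179.9, 0.0, 169.6]
force: [1.3, 0.3, -0.9]
opening: 0.649
grip_force: 0.0
```

Emit:
drive_tool --steps '[{"translation": [0, 0, 0.4], "dr": [0, 0, 0]}, {"translation": [0, 0, 0.1], "dr": [0, 0, 0]}, {"translation": [0, 0, 0], "dr": [0, 0, 0]}]'

```text
t: 2.87
position: [0.48, 0.1743, 0.118]
ee_rot: [-179.7, -0.3, 169.6]
force: [-0.6, 0.3, 1.1]
opening: 0.649
grip_force: 0.0
```

```bash
python3 - <<'E'
from h import *
o=env.get_obs(); print(o['position'],o['ee_rot'],o['t'],o['opening'])
s=snap('wrist'); print(s['T'].round(3))
hsv=cv2.cvtColor(s['img'],cv2.COLOR_RGB2HSV); H,S,V=cv2.split(hsv)
C=cloud(s)
m=((H>100)&(H<130)&(S>120)&(V>40)&(C[...,2]>.074)&(C[...,2]<.082)).astype(np.uint8)
cs,_=cv2.findContours(m,cv2.RETR_EXTERNAL,cv2.CHAIN_APPROX_NONE)
for c in cs:
    if cv2.contourArea(c)>60: print('blue',c.reshape(-1,2).mean(0),cv2.minAreaRect((cast(s,c.reshape(-1,2),.078)[:,:2]*1000).astype(np.float32)))
save('w3',s['img'],1.4)
E
```

```text
[0.4800098  0.17430156 0.11803495] [-179.72888763   -0.25586266  169.55502091] 2.8667 0.6486277022751331
[[ 0.181  0.949  0.256  0.414]
 [ 0.983 -0.174 -0.052  0.187]
 [-0.005  0.262 -0.965  0.261]
 [ 0.     0.     0.     1.   ]]
blue [287.31782946 318.75968992] ((533.5027465820312, 169.63818359375), (17.437002182006836, 30.320791244506836), 79.32341766357422)
blue [286.75862069 239.33793103] ((480.4549560546875, 178.52334594726562), (17.637548446655273, 29.61723518371582), 79.24870300292969)
```

View pics/w3.png

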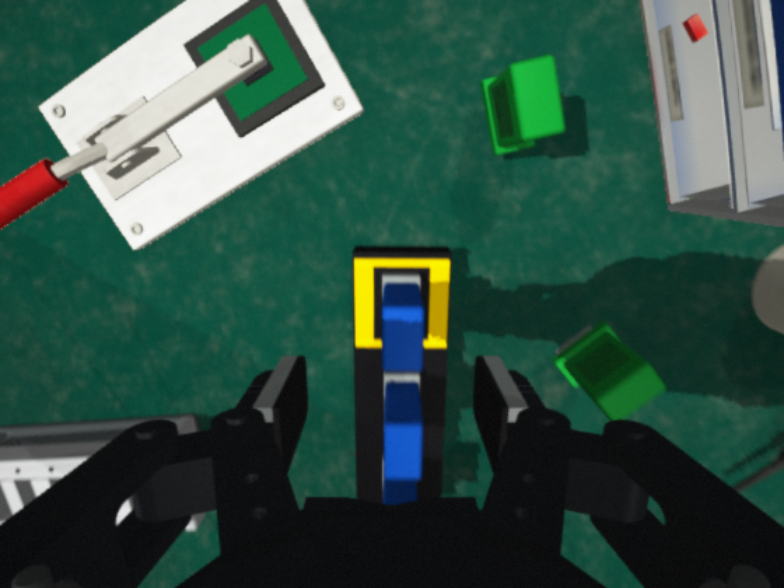

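The wrist view has the target tab at (402,320) between the fingers, whose mid-line is near column 391. It needs about 4 mm of +y, then I descend and grip.

Emit:
drive_tool --steps '[{"translation": [0, 0.042, 0], "dr": [0, 0, 0]}, {"translation": [0, 0, 0.25], "dr": [0, 0, 0]}, {"translation": [0, 0, 0.3], "dr": [0, 0, 0]}, {"translation": [0, 0, 0.2], "dr": [0, 0, 0]}, {"translation": [0, 0, 0.06], "dr": [0, 0, 0]}]'

```text
t: 3.33
position: [0.4821, 0.1801, 0.0397]
ee_rot: [180.0, -0.1, 169.5]
force: [-1.0, -0.6, 0.2]
opening: 0.651
grip_force: 0.0
```

Emit:
drive_tool --steps '[{"translation": [0, 0, 0], "dr": [0, 0, 0]}, {"translation": [0, 0, 0], "dr": [0, 0, 0]}]'

```text
t: 3.5
position: [0.4837, 0.1807, 0.0431]
ee_rot: [179.9, 0.2, 169.6]
force: [0.5, -0.3, 1.4]
opening: 0.648
grip_force: 0.0
```

Emit:
drive_tool --steps '[{"translation": [0, 0, 0], "dr": [0, 0, 0]}, {"translation": [0, 0, 0], "dr": [0, 0, 0]}, {"translation": [0, 0, 0], "dr": [0, 0, 0]}]'

```text
t: 3.75
position: [0.4829, 0.1803, 0.0418]
ee_rot: [179.9, 0.1, 169.5]
force: [-0.5, -0.3, -0.4]
opening: 0.652
grip_force: 0.0
```

```bash
python3 - <<'E'
from h import *
for i in range(4):
    o=env.get_obs(); print(o['position'],o['ee_rot'],o['t'],o['joint_positions'].round(2),o['force'])
    snap('wrist')
E
```

```text
[0.48294718 0.18031961 0.04182391] [1.79896638e+02 9.01731774e-02 1.69543842e+02] 3.75 [ 4.2890e+01 -7.3800e+00 -2.4450e+01  1.0000e-02 -7.2790e+01 -1.4335e+02] [-0.51151105 -0.26724711 -0.39312533]
[0.48274184 0.18015918 0.04142678] [1.79920972e+02 6.47965874e-02 1.69539467e+02] 3.8 [ 4.2890e+01 -7.3700e+00 -2.4490e+01  1.0000e-02 -7.2780e+01 -1.4335e+02] [ 0.31384022 -1.03865288 -0.07295518]
[0.48256211 0.18006626 0.04108886] [1.79942588e+02 4.14602887e-02 1.69540246e+02] 3.85 [  42.89   -7.35  -24.51   -0.    -72.78 -143.35] [ 0.62021923  0.03328536 -1.17178324]
[0.4824486  0.17995115 0.0408304 ] [1.79962902e+02 2.61724138e-02 1.69540858e+02] 3.9 [  42.89   -7.34  -24.53   -0.    -72.77 -143.35] [-0.4391992   0.20930608 -0.48986003]
```

Emit:
drive_tool --steps '[{"translation": [0, -0.01, 0.01], "dr": [0, 0, 0]}, {"translation": [0, 0, 0], "dr": [0, 0, 0]}, {"translation": [0, 0, 0], "dr": [0, 0, 0]}, {"translation": [0, 0, 0], "dr": [0, 0, 0]}, {"translation": [0, 0, 0], "dr": [0, 0, 0]}]'

```text
t: 4.37
position: [0.4821, 0.1788, 0.0393]
ee_rot: [-180.0, -0.0, 169.5]
force: [0.2, -0.1, 0.8]
opening: 0.653
grip_force: 0.0
```

Emit:
drive_tool --steps '[{"translation": [0, 0, 0], "dr": [0, 0, 0]}, {"translation": [0, 0, 0], "dr": [0, 0, 0]}, {"translation": [0, 0, 0], "dr": [0, 0, 0]}, {"translation": [0, 0, 0], "dr": [0, 0, 0]}, {"translation": [0, 0, 0], "dr": [0, 0, 0]}]' --gripper 1

```text
t: 4.78
position: [0.4822, 0.1789, 0.0394]
ee_rot: [180.0, 0.0, 169.5]
force: [-0.5, 0.6, 0.2]
opening: 0.201
grip_force: 58.5
```

Emit:
drive_tool --steps '[{"translation": [0, 0, 0], "dr": [0, 0, 0]}, {"translation": [0, 0, 0], "dr": [0, 0, 0]}, {"translation": [0, 0, 0], "dr": [0, 0, 0]}, {"translation": [0, 0, 0], "dr": [0, 0, 0]}, {"translation": [0, 0, 0], "dr": [0, 0, 0]}]'

```text
t: 5.2
position: [0.4821, 0.1789, 0.0394]
ee_rot: [180.0, 0.0, 169.5]
force: [0.6, 0.1, 1.7]
opening: 0.201
grip_force: 58.5
```

Gripped at an opening of 0.20, which is about 17 mm and fits the 18 mm grip. Next I lift, then move beyond the gauge in +x so the wrist camera sees it uncovered.

Emit:
drive_tool --steps '[{"translation": [0, 0, -0.1], "dr": [0, 0, 0]}, {"translation": [0, 0, -0.3], "dr": [0, 0, 0]}, {"translation": [0, 0, -0.4], "dr": [0, 0, 0]}, {"translation": [0, 0, -0.4], "dr": [0, 0, 0]}, {"translation": [0, 0, -0.2], "dr": [0, 0, 0]}]'

```text
t: 5.62
position: [0.4834, 0.1789, 0.1855]
ee_rot: [179.8, 0.3, 169.5]
force: [0.8, -0.1, -0.1]
opening: 0.2
grip_force: 58.5
```

Emit:
drive_tool --steps '[{"translation": [-0.15, -0.2, 0], "dr": [0, 0, 0]}, {"translation": [-0.26, -0.32, 0], "dr": [0, 0, 0]}, {"translation": [-0.26, -0.32, 0], "dr": [0, 0, 0]}, {"translation": [-0.26, -0.32, 0], "dr": [0, 0, 0]}, {"translation": [-0.26, -0.32, 0], "dr": [0, 0, 0]}]'

```text
t: 6.03
position: [0.5726, 0.0099, 0.1799]
ee_rot: [180.0, 0.0, 169.6]
force: [0.2, 0.3, -0.5]
opening: 0.207
grip_force: 58.6
```

Emit:
drive_tool --steps '[{"translation": [-0.26, -0.32, 0], "dr": [0, 0, 0]}, {"translation": [-0.11, -0.14, 0], "dr": [0, 0, -0.063]}, {"translation": [0, 0, 0], "dr": [0, 0, 0]}, {"translation": [0, 0, 0], "dr": [0, 0, 0]}, {"translation": [0, 0, 0], "dr": [0, 0, 0]}]'

```text
t: 6.45
position: [0.6, -0.0401, 0.1794]
ee_rot: [180.0, -0.0, 175.1]
force: [0.1, 0.4, -0.8]
opening: 0.202
grip_force: 58.7
```

Emit:
drive_tool --steps '[{"translation": [0, 0, 0], "dr": [0, 0, 0]}, {"translation": [0, 0, 0], "dr": [0, 0, 0]}, {"translation": [0, 0, 0], "dr": [0, 0, 0]}, {"translation": [0, 0, 0], "dr": [0, 0, 0]}, {"translation": [0, 0, 0], "dr": [0, 0, 0]}]'

```text
t: 6.87
position: [0.6002, -0.0398, 0.1795]
ee_rot: [180.0, 0.0, 175.2]
force: [0.4, 0.3, -0.5]
opening: 0.201
grip_force: 58.7
```

```bash
python3 - <<'E'
from h import *
import pickle
s=snap('wrist'); b=snap('side'); a=snap('top'); o=env.get_obs(); pickle.dump((s,b,a,o),open('w4.pkl','wb'))
print(o['position'],o['ee_rot'],o['t'],o['opening'],o['grip_force'])
save('w4',s['img'],1.4)
C=cloud(s); hsv=cv2.cvtColor(s['img'],cv2.COLOR_RGB2HSV); H,S,V=cv2.split(hsv)
m=((C[...,2]>.03)&(C[...,2]<.046)&(C[...,0]>.5)&(C[...,0]<.62)&(C[...,1]<.06)&(C[...,1]>-.14)).astype(np.uint8)
m=cv2.morphologyEx(m,cv2.MORPH_CLOSE,np.ones((25,25)))
cs,_=cv2.findContours(m,cv2.RETR_EXTERNAL,cv2.CHAIN_APPROX_NONE)
for c in cs:
  if cv2.contourArea(c)>500: print(cv2.boundingRect(c),cv2.minAreaRect((cast(s,c.reshape(-1,2),.038)[:,:2]*1000).astype(np.float32)))
m2=(m>0)&(V<120)
n,l,st,ce=cv2.connectedComponentsWithStats(m2.astype(np.uint8))
for i in range(1,n):
  if st[i,4]>40:
    c=np.argwhere(l==i)[:,::-1]; print('dark',st[i],ce[i].round(1),[np.round(x,1) for x in cv2.minAreaRect((cast(s,c,.04)[:,:2]*1000).astype(np.float32))])
E
```

```text
[ 0.60020224 -0.04012386  0.17929236] [ 1.79994074e+02 -4.30287818e-03  1.75219926e+02] 7.0167 0.20618811759737984 58.66519868373871
(183, 118, 178, 74) ((559.5446166992188, -43.423072814941406), (151.8062286376953, 61.94572067260742), 84.8847427368164)
dark [192 122  10  67 276] [195.6 155. ] [array([ 554.3, -107.9]), array([ 4.8, 56.4]), np.float64(86.2)]
dark [215 139  15  34 245] [218.9 157.2] [array([556.1, -85.8]), array([11.5, 28.5]), np.float64(87.3)]
dark [323 140   4  33  53] [324.5 157.4] [array([563.9,   2.4]), array([ 1.5, 27.3]), np.float64(84.0)]
dark [243 168  11   5  43] [247.7 170.4] [array([570.4, -64.3]), array([8.7, 3.5]), np.float64(83.7)]
```

View pics/w4.png

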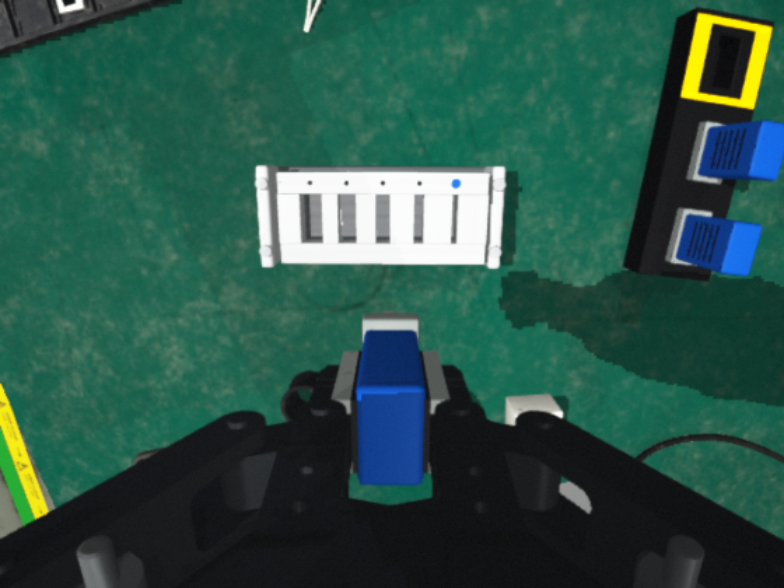

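The wrist view has the gauge at (380,217), with the narrow slot at column 455 (rows 194-243), the other slots at about 419, 383, 347 and 313, and the blue dot at (456,183). The tab is held straight at (391,400), and the yellow pocket is empty.

```bash
python3 - <<'E'
from h import *
import pickle
s,b,a,o=pickle.load(open('w4.pkl','rb'))
g=cv2.cvtColor(s['img'],cv2.COLOR_RGB2GRAY).astype(float)
p=g[145:170,195:345].mean(0); 
d=p<215
e=np.flatnonzero(np.diff(d.astype(int)))
print(p.round().astype(int).tolist())
# narrow slot rows
print('col325 rows',g[130:185,324:327].min(1).astype(int).tolist())
hsv=cv2.cvtColor(s['img'],cv2.COLOR_RGB2HSV); H,S,V=cv2.split(hsv)
C=cloud(s)
m=((H>100)&(H<130)&(S>120)&(V>40)); m[:225]=0; m[:,:230]=0; m[:,330:]=0
q=C[m]; print('tab blue zrange',np.percentile(q[:,2],[1,50,99]).round(4))
zt=np.percentile(q[:,2],99)
mt=(m&(C[...,2]>zt-.004)).astype(np.uint8); cs,_=cv2.findContours(mt,cv2.RETR_EXTERNAL,cv2.CHAIN_APPROX_NONE)
for c in cs:
  if cv2.contourArea(c)>200: print(cv2.boundingRect(c),cv2.minAreaRect((cast(s,c.reshape(-1,2),o['position'][2]+.0146+.024)[:,:2]*1000).astype(np.float32)))
dot=((H>95)&(H<125)&(S>80)); dot[:120]=0; dot[140:]=0; dot[:,:300]=0;dot[:,350:]=0
print('dot',cast(s,[np.argwhere(dot).mean(0)[::-1]],.04).round(4))
E
```

```text
[107, 107, 112, 159, 230, 249, 251, 251, 251, 251, 251, 251, 251, 251, 251, 251, 251, 250, 244, 189, 122, 106, 99, 77, 65, 67, 96, 132, 140, 141, 141, 141, 141, 141, 155, 224, 248, 250, 250, 250, 250, 250, 250, 250, 250, 247, 174, 122, 152, 152, 142, 140, 140, 140, 140, 140, 140, 140, 149, 208, 247, 249, 249, 249, 249, 249, 249, 249, 249, 249, 249, 249, 246, 176, 145, 140, 140, 140, 140, 139, 139, 140, 146, 197, 250, 252, 252, 252, 252, 252, 252, 252, 252, 252, 252, 252, 252, 252, 252, 250, 211, 148, 139, 139, 139, 136, 132, 195, 248, 252, 252, 252, 252, 252, 252, 252, 252, 252, 252, 252, 252, 252, 252, 252, 252, 252, 250, 217, 147, 109, 112, 181, 240, 251, 252, 252, 251, 251, 251, 251, 251, 251, 251, 250, 251, 251, 251, 251, 252, 252]
col325 rows [114, 115, 112, 123, 180, 249, 251, 250, 239, 127, 96, 98, 98, 97, 98, 97, 98, 98, 98, 100, 103, 113, 114, 114, 114, 107, 108, 107, 106, 106, 105, 106, 103, 99, 99, 96, 97, 100, 96, 92, 90, 93, 103, 132, 219, 250, 251, 251, 250, 250, 250, 251, 251, 252, 252]
tab blue zrange [0.1747 0.2171 0.2189]
(254, 272, 51, 74) ((597.8690185546875, -40.061012268066406), (17.669843673706055, 30.22180938720703), 85.01887512207031)
dot [[0.5427 0.0041 0.04  ]]
```

```bash
python3 - <<'E'
from h import *
import pickle
s,b,a,o=pickle.load(open('w4.pkl','rb'))
p=cast(s,[(324.3,156.1),(298.6,156.1),(272.85,156.1),(247.25,156.1),(221.7,156.1)],.04)*1000; print(p.round(1))
for l,r in((322.3,326.2),(295.25,302),(267.7,278),(240.7,253.8),(213.9,229.5)):
    q=cast(s,[(l,156),(r,156)],.04)*1000; print(np.linalg.norm(q[0]-q[1]).round(1),end=' ')
# cheek-based gauge: rows of plate ends
q=cast(s,[(324.3,138.6),(324.3,173.6)],.04)*1000; print(q.round(1))
E
```

```text
[[563.8   2.1  40. ]
 [562.  -19.9  40. ]
 [560.2 -41.8  40. ]
 [558.4 -63.7  40. ]
 [556.5 -85.6  40. ]]
3.4 5.8 8.8 11.2 13.4 [[549.1   2.8  40. ]
 [578.9   1.4  40. ]]
```

Slot pitch measures 22.0 mm and slot length 29.9 mm, both matching the drawing. The narrow slot is at (563.8, 2.1) mm with yaw -4.8 degrees, and the tab sits 2.3 mm off the TCP in -x. Going above the narrow slot.

Emit:
drive_tool --steps '[{"translation": [0.124, 0.13, 0], "dr": [0, 0, 0]}, {"translation": [0.15, 0.16, 0], "dr": [0, 0, 0]}, {"translation": [0.1, 0.1, 0.1], "dr": [0, 0, 0]}, {"translation": [0, 0, 0.3], "dr": [0, 0, 0]}, {"translation": [0, 0, 0.3], "dr": [0, 0, 0]}]'

```text
t: 7.43
position: [0.567, 0.0027, 0.1105]
ee_rot: [179.9, 0.2, 175.3]
force: [0.8, 0.3, -1.8]
opening: 0.204
grip_force: 58.7
```

Emit:
drive_tool --steps '[{"translation": [0, 0, 0.2], "dr": [0, 0, 0]}, {"translation": [0, 0, 0], "dr": [0, 0, 0]}, {"translation": [0, 0, 0], "dr": [0, 0, 0]}, {"translation": [0, 0, 0], "dr": [0, 0, 0]}, {"translation": [0, 0, 0], "dr": [0, 0, 0]}]'

```text
t: 7.85
position: [0.5675, 0.0018, 0.0917]
ee_rot: [180.0, 0.2, 175.2]
force: [1.1, -0.1, -0.3]
opening: 0.203
grip_force: 58.7
```

Emit:
drive_tool --steps '[{"translation": [0, 0, 0], "dr": [0, 0, 0]}, {"translation": [0, 0, 0], "dr": [0, 0, 0]}, {"translation": [0, 0, 0], "dr": [0, 0, 0]}, {"translation": [0, 0, 0], "dr": [0, 0, 0]}, {"translation": [0, 0, 0], "dr": [0, 0, 0]}]'

```text
t: 8.27
position: [0.5663, 0.0017, 0.0894]
ee_rot: [180.0, 0.0, 175.2]
force: [-0.1, -0.1, -0.6]
opening: 0.202
grip_force: 58.7
```

```bash
python3 - <<'E'
from h import *
s=snap('wrist'); o=env.get_obs(); print(o['position'],o['ee_rot'],o['t'],o['force'])
save('w5',s['img'],1.4)
E
```

```text
[0.56625182 0.0016873  0.08937123] [ 1.79994369e+02 -4.34722127e-04  1.75205749e+02] 8.3167 [ 0.16552971  0.53860754 -1.09673825]
```

View pics/w5.png

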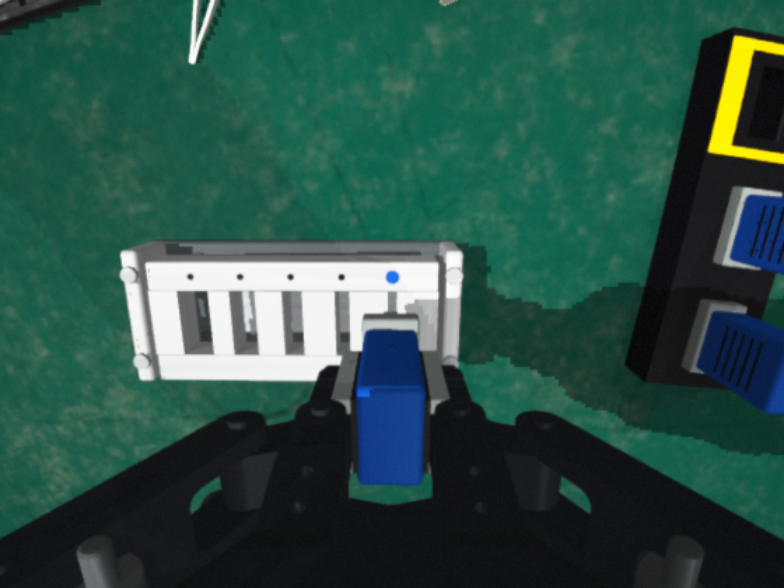

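Close up, the tab's shoulder is centred at column 390 and the blue dot of the narrow slot is at (392,277), so they are aligned. Now I press gently.

Emit:
drive_tool --steps '[{"translation": [0, 0.003, 0.05], "dr": [0, 0, 0]}, {"translation": [0, 0, 0.06], "dr": [0, 0, 0]}, {"translation": [0, 0, 0.03], "dr": [0, 0, 0]}, {"translation": [0, 0, 0], "dr": [0, 0, 0]}, {"translation": [0, 0, 0], "dr": [0, 0, 0]}]'

```text
t: 8.73
position: [0.566, 0.0019, 0.0748]
ee_rot: [-180.0, -0.0, 175.2]
force: [0.1, -0.1, -0.9]
opening: 0.204
grip_force: 58.8
```

Emit:
drive_tool --steps '[{"translation": [0, 0, 0.01], "dr": [0, 0, 0]}, {"translation": [0, 0, 0.01], "dr": [0, 0, 0]}, {"translation": [0, 0, 0.01], "dr": [0, 0, 0]}, {"translation": [0, 0, 0], "dr": [0, 0, 0]}, {"translation": [0, 0, 0], "dr": [0, 0, 0]}]'

```text
t: 9.15
position: [0.5664, 0.002, 0.0729]
ee_rot: [180.0, 0.0, 175.2]
force: [-1.5, 0.5, 2.7]
opening: 0.202
grip_force: 58.9
```

Emit:
drive_tool --steps '[{"translation": [0, 0, 0.01], "dr": [0, 0, 0]}, {"translation": [0, 0, 0], "dr": [0, 0, 0]}, {"translation": [0, 0, 0], "dr": [0, 0, 0]}, {"translation": [0, 0, 0], "dr": [0, 0, 0]}, {"translation": [0, 0, 0], "dr": [0, 0, 0]}]'

```text
t: 9.57
position: [0.5665, 0.002, 0.0716]
ee_rot: [180.0, 0.0, 175.2]
force: [-1.2, 0.6, 5.1]
opening: 0.203
grip_force: 59.0
```

The narrow slot blocks it: about 6 N with the plate giving 2 mm. I lift a little, step 22 mm to the next slot and press again.

Emit:
drive_tool --steps '[{"translation": [0, 0, -0.06], "dr": [0, 0, 0]}, {"translation": [0, -0.05, 0], "dr": [0, 0, 0]}, {"translation": [0, -0.08, 0], "dr": [0, 0, 0]}, {"translation": [0, -0.06, 0], "dr": [0, 0, 0]}, {"translation": [0, -0.03, 0], "dr": [0, 0, 0]}]'

```text
t: 9.98
position: [0.5639, -0.0211, 0.0766]
ee_rot: [-180.0, -0.1, 175.2]
force: [0.2, 0.7, -1.2]
opening: 0.207
grip_force: 58.8
```

Emit:
drive_tool --steps '[{"translation": [0, 0, 0], "dr": [0, 0, 0]}, {"translation": [0, 0, 0], "dr": [0, 0, 0]}, {"translation": [0, 0, 0], "dr": [0, 0, 0]}, {"translation": [0, 0, 0], "dr": [0, 0, 0]}, {"translation": [0, 0, 0], "dr": [0, 0, 0]}]'

```text
t: 10.4
position: [0.5644, -0.0197, 0.0773]
ee_rot: [180.0, -0.0, 175.2]
force: [-0.2, 0.0, -0.1]
opening: 0.2
grip_force: 58.8
```

Emit:
drive_tool --steps '[{"translation": [0, 0, 0.02], "dr": [0, 0, 0]}, {"translation": [0, 0, 0.02], "dr": [0, 0, 0]}, {"translation": [0, 0, 0.01], "dr": [0, 0, 0]}, {"translation": [0, 0, 0], "dr": [0, 0, 0]}, {"translation": [0, 0, 0], "dr": [0, 0, 0]}]'

```text
t: 10.82
position: [0.5643, -0.0199, 0.0721]
ee_rot: [-180.0, -0.0, 175.2]
force: [0.8, -0.1, -0.8]
opening: 0.204
grip_force: 58.8
```

Emit:
drive_tool --steps '[{"translation": [0, 0, 0.01], "dr": [0, 0, 0]}, {"translation": [0, 0, 0], "dr": [0, 0, 0]}, {"translation": [0, 0, 0], "dr": [0, 0, 0]}, {"translation": [0, 0, 0], "dr": [0, 0, 0]}, {"translation": [0, 0, 0], "dr": [0, 0, 0]}]'

```text
t: 11.23
position: [0.5645, -0.0199, 0.0713]
ee_rot: [180.0, 0.0, 175.2]
force: [-0.2, 0.7, -0.8]
opening: 0.204
grip_force: 58.8
```

There is no force 2 mm below the blocked height, so the 6.5 mm slot is accepting the blade. Continuing down in small steps while watching the force.

Emit:
drive_tool --steps '[{"translation": [0, 0, 0.01], "dr": [0, 0, 0]}, {"translation": [0, 0, 0.01], "dr": [0, 0, 0]}, {"translation": [0, 0, 0.01], "dr": [0, 0, 0]}, {"translation": [0, 0, 0], "dr": [0, 0, 0]}, {"translation": [0, 0, 0], "dr": [0, 0, 0]}]'

```text
t: 11.65
position: [0.5643, -0.0199, 0.0681]
ee_rot: [180.0, -0.0, 175.2]
force: [-0.2, 0.1, -0.5]
opening: 0.205
grip_force: 58.8
```

Emit:
drive_tool --steps '[{"translation": [0, 0, 0.01], "dr": [0, 0, 0]}, {"translation": [0, 0, 0.01], "dr": [0, 0, 0]}, {"translation": [0, 0, 0.01], "dr": [0, 0, 0]}, {"translation": [0, 0, 0], "dr": [0, 0, 0]}, {"translation": [0, 0, 0], "dr": [0, 0, 0]}]'

```text
t: 12.07
position: [0.5643, -0.0199, 0.0651]
ee_rot: [-180.0, -0.0, 175.2]
force: [-1.5, 0.3, -0.9]
opening: 0.204
grip_force: 58.8
```

Emit:
drive_tool --steps '[{"translation": [0, 0, 0.015], "dr": [0, 0, 0]}, {"translation": [0, 0, 0.015], "dr": [0, 0, 0]}, {"translation": [0, 0, 0.015], "dr": [0, 0, 0]}, {"translation": [0, 0, 0.015], "dr": [0, 0, 0]}, {"translation": [0, 0, 0], "dr": [0, 0, 0]}]'

```text
t: 12.48
position: [0.5642, -0.0199, 0.0588]
ee_rot: [180.0, -0.0, 175.2]
force: [-0.3, 0.5, -1.5]
opening: 0.205
grip_force: 58.8
```

Emit:
drive_tool --steps '[{"translation": [0, 0, 0.01], "dr": [0, 0, 0]}, {"translation": [0, 0, 0.01], "dr": [0, 0, 0]}, {"translation": [0, 0, 0.01], "dr": [0, 0, 0]}, {"translation": [0, 0, 0], "dr": [0, 0, 0]}, {"translation": [0, 0, 0], "dr": [0, 0, 0]}]'

```text
t: 12.9
position: [0.5644, -0.0199, 0.0562]
ee_rot: [180.0, -0.0, 175.2]
force: [-0.0, -0.5, -0.4]
opening: 0.207
grip_force: 58.8
```

Emit:
drive_tool --steps '[{"translation": [0, 0, 0.01], "dr": [0, 0, 0]}, {"translation": [0, 0, 0], "dr": [0, 0, 0]}, {"translation": [0, 0, 0], "dr": [0, 0, 0]}, {"translation": [0, 0, 0], "dr": [0, 0, 0]}, {"translation": [0, 0, 0], "dr": [0, 0, 0]}]'

```text
t: 13.32
position: [0.5645, -0.0199, 0.0554]
ee_rot: [180.0, 0.0, 175.2]
force: [0.1, -0.5, -0.0]
opening: 0.207
grip_force: 58.8
```

Still free at the expected home height of 0.0554. I'll press about 1 mm more to seat the shoulder.

Emit:
drive_tool --steps '[{"translation": [0, 0, 0.01], "dr": [0, 0, 0]}, {"translation": [0, 0, 0], "dr": [0, 0, 0]}, {"translation": [0, 0, 0], "dr": [0, 0, 0]}, {"translation": [0, 0, 0], "dr": [0, 0, 0]}, {"translation": [0, 0, 0], "dr": [0, 0, 0]}]'

```text
t: 13.73
position: [0.5646, -0.0199, 0.0546]
ee_rot: [180.0, 0.0, 175.2]
force: [0.2, 0.5, 4.4]
opening: 0.2
grip_force: 58.9
```

Emit:
drive_tool --steps '[{"translation": [0, 0, 0.007], "dr": [0, 0, 0]}, {"translation": [0, 0, 0], "dr": [0, 0, 0]}, {"translation": [0, 0, 0], "dr": [0, 0, 0]}, {"translation": [0, 0, 0], "dr": [0, 0, 0]}, {"translation": [0, 0, 0], "dr": [0, 0, 0]}]'

```text
t: 14.15
position: [0.5646, -0.0199, 0.0538]
ee_rot: [180.0, 0.0, 175.2]
force: [0.1, 0.6, 3.9]
opening: 0.205
grip_force: 59.0
```

The shoulder is on the plate: a firm 4 to 5 N at the home height. I ease off the spring, release and rise.

Emit:
drive_tool --steps '[{"translation": [0, 0, -0.012], "dr": [0, 0, 0]}, {"translation": [0, 0, 0], "dr": [0, 0, 0]}, {"translation": [0, 0, 0], "dr": [0, 0, 0]}, {"translation": [0, 0, 0], "dr": [0, 0, 0]}, {"translation": [0, 0, 0], "dr": [0, 0, 0]}]'

```text
t: 14.57
position: [0.5645, -0.0199, 0.0548]
ee_rot: [180.0, 0.0, 175.2]
force: [0.4, 0.7, 2.8]
opening: 0.208
grip_force: 59.0
```

Emit:
drive_tool --steps '[{"translation": [0, 0, 0], "dr": [0, 0, 0]}, {"translation": [0, 0, 0], "dr": [0, 0, 0]}, {"translation": [0, 0, 0], "dr": [0, 0, 0]}, {"translation": [0, 0, 0], "dr": [0, 0, 0]}, {"translation": [0, 0, 0], "dr": [0, 0, 0]}]' --gripper 0.4

```text
t: 14.98
position: [0.5642, -0.02, 0.0544]
ee_rot: [-180.0, -0.0, 175.2]
force: [0.2, -0.5, 0.4]
opening: 0.596
grip_force: 0.0
```

Emit:
drive_tool --steps '[{"translation": [0, 0, -0.1], "dr": [0, 0, 0]}, {"translation": [0, 0, -0.3], "dr": [0, 0, 0]}, {"translation": [0, 0, -0.4], "dr": [0, 0, 0]}, {"translation": [-0.2, 0, -0.3], "dr": [0, 0, 0]}, {"translation": [-0.4, 0, -0.1], "dr": [0, 0, 0]}]'

```text
t: 15.4
position: [0.6257, -0.025, 0.1848]
ee_rot: [179.9, 0.7, 175.3]
force: [1.6, 0.6, 3.4]
opening: 0.598
grip_force: 0.0
```

Emit:
drive_tool --steps '[{"translation": [0, 0, 0], "dr": [0, 0, 0]}, {"translation": [0, 0, 0], "dr": [0, 0, 0]}, {"translation": [0, 0, 0], "dr": [0, 0, 0]}, {"translation": [0, 0, 0], "dr": [0, 0, 0]}, {"translation": [0, 0, 0], "dr": [0, 0, 0]}]'

```text
t: 15.82
position: [0.6236, -0.025, 0.1757]
ee_rot: [180.0, 0.1, 175.2]
force: [-0.9, 0.2, 1.0]
opening: 0.601
grip_force: 0.0
```

```bash
python3 - <<'E'
from h import *
o=env.get_obs(); print(o['position'],o['opening'],o['t'])
for n in('wrist','side'):
    s=snap(n); save('f_'+n,s['img'],1.4); C=cloud(s)
    H,S,V=cv2.split(cv2.cvtColor(s['img'],cv2.COLOR_RGB2HSV))
    m=(H>100)&(H<130)&(S>120)&(V>40)&(C[...,0]>.52)&(C[...,0]<.61)&(C[...,1]>-.06)&(C[...,1]<.02)&(C[...,2]>.05)
    q=C[m]; t=q[q[:,2]>np.percentile(q[:,2],98)-.004]
    print(n,len(q),np.percentile(q[:,2],[50,98]).round(4), 'top', t.mean(0).round(4), t[:,2].std())
E
```

```text
[ 0.62358038 -0.02498405  0.17570234] 0.6009409929728392 15.8167
wrist 1175 [0.0936 0.3178] top [ 0.556  -0.0199  0.3178] 5.551115123125783e-17
side 430 [0.0772 0.094 ] top [ 0.5639 -0.022   0.0925] 0.001061028012096441
```

View pics/f_wrist.png

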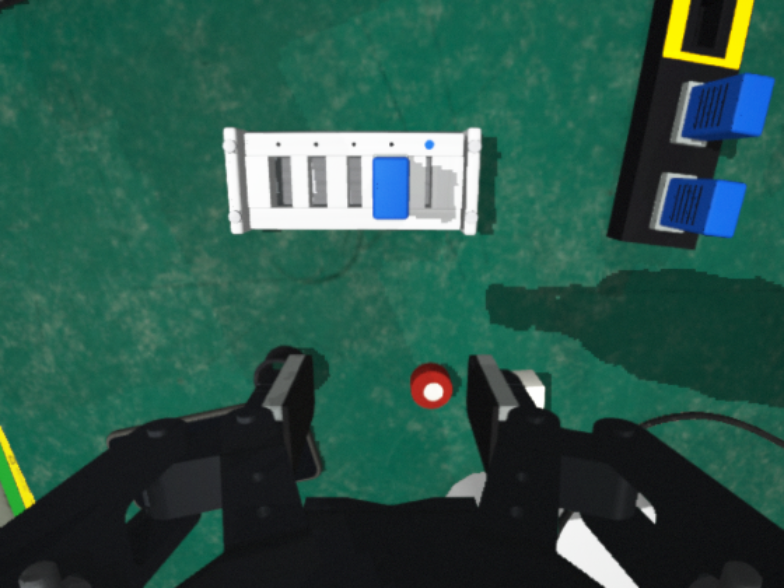

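View pics/f_side.png

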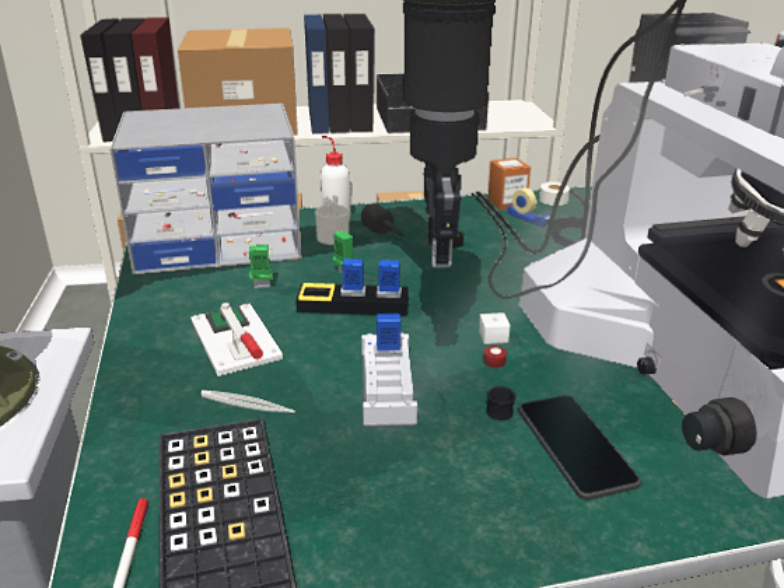

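Both views show the tab upright in the second slot: (390,188) in the wrist view and (389,332) in the side view. Its top is about 94 mm above the bench, which is home height. The other tabs, the puck, riser and loupe are where they were, and the gripper is clear.

```bash
python3 -c "
from workcell import env
print(env.job_done())"
```

```text
the job is handed in; nothing more can be done
None
```

The tab from the yellow pocket was refused by the 4 mm slot and accepted by the 6.5 mm slot, so its blade is 5.5 mm; it stands there upright with its shoulder on the plate, released, and the job was handed in at about 16 s (no verdict came back).

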